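Unhook the drip tray from its holder

ROBOT

A 6-joint arm with a two-finger parallel gripper is mounted at the origin on a cart in front of the work surface, level with it; the furniture and walls round the work are solid. World frame = base frame: x ahead of the robot, y to its left, z up, the work surface at z = 0. Lengths are in mm, angles in rad, forces in N, time in s.
With the tool pointing down it reaches from about 275 to 750 mm from the base axis. Payload 10.2 kg.
Tool frame: the origin (TCP) lies between the finger pads; the fingertips stand 17 mm ahead of it and the grasp point (between the pads) lies 2 mm behind it; z points along the fingers, y is the line along which they close (so a half turn about z gives the same grasp; the last joint's range is limited). The gripper opens to 85 mm and grips with 20 to 120 N. Pads are 22 mm wide; open, the fingers measure 114 mm over their backs; the gripper's body (76 mm by 85 mm) begins 54 mm behind the grasp point. The pads swing forward as they close: fully open they stand 13 mm farther back than shut.
Start: joints at [1.071, 0.313, 1.498, -0, 1.331, -0.223], TCP at [143.484, 505.018, 248.294] pointing down, gripper open.
Joint ranges: [-2.94, 2.94], [-0.97, 2.17], [0.19, 2.56], [-1.23, 4.37], [0.02, 3.11], [-2.88, 2.88]. Speed limits (rad/s): [2.39, 2.39, 3.01, 3.14, 3.14, 3.14].

INTERFACE

Orientations are given as a unit quaternion [w, x, y, z].
In Python, from rig import * gives the robot as it stands.
- The arm moves only by the tool step_arm, never from a script. Its argument "commands" is text: rows parted by semicolons, each of 7 numbers parted by spaces: the opening, from 0 (shut) to 1 (fully open), then the shift along the tool's x, y, z in cm, then the turn, a rotation vector about the tool's x, y, z in rad. In form: hand x y z rx ry rz; .... A call has 1 to 20 rows; each row is the pose to reach, as a shift and turn from the pose commanded when the call began, along the tool's axes at that moment; what a row does not reach only later rows make up. A row lasts 1/12 s, in which the tool goes at most 41.7 mm and 7.16 degrees, less where a joint would pass 70% of its speed; a pose out of reach is approached as far as the arm can. A call with a gripper value outside its range is refused whole. The fingers move at their own pace and stop on an object; "newtons" is the grip in N (left out, the last holds). Time passes only in rows, so rows that repeat a pose let the fingers close. It gives the time, the measured TCP pose, the force, the opening and the grip force at its end, in the units of the state.
- sense(): the state, without advancing time (a new reading comes with each control period).
- capture(name): name is "scene" or "top" or "wrist"; returns the picture (480x640x3 uint8, red, green, blue); there is no depth.
- camera_model(name): a dict with "mtx" (3x3 intrinsics, pixels), "k1" (the pictures are not rectified: a ray, as slopes to the right and down, at radius r is drawn at 1 + k1 r^2 times it, then the intrinsics apply), "eye" and "rotation" of the camera in the world. Camera axes: x right, y down, z forward; pixel columns grow to the right and rows downward; lengths in mm; the calibration is good to about 2 mm. A picture is of the moment at which its call begins: read the wrist's pose just before it. camera_model takes no time and is no camera call; for the wrist camera it gives the pose at the moment of the call.
- finish_job(): hands the job in; it is judged then, once.
Trained networks look in the newest picture that a camera, given by its name, has taken for a name from the list of things; names that differ only in an ending like _2 or _b are one class to them, and where a whole thing is asked for, a point or a joint stands for the part that bears it (a point fixed in the world has none). Each returns a list of dicts, best first, with "score" (0 to 1); they miss things now and then, are a little off and sometimes report something else, mostly with a low value. They report only what shows in the picture. A call takes as long as a camera call. They do not tell look-alikes from the thing itself.
- search_frame(camera, label): "rect" ([centre column, centre row, width, height] in pixels, round what is visible of it).
- trace(camera, label): "mask" (480x640 bool, what is visible of it) and "rect" ([centre column, centre row, width, height] in pixels, round what is visible of it).
- spot_point(camera, label): "xy" ([column, row] in pixels: a listed point, or the origin of a listed thing).
The state is a dict: "time_s": time; "joints": joint angles; "dq": joint speeds; "tau": joint torques, N m; "eef_pos": TCP position; "ee_rot": TCP orientation; "force": force on the tool from outside, world axes, zero at the start; "wrist_torque": the same for the moment, N m; "grip_width": opening from 0.0 (shut) to 1.0 (fully open); "grip_force": force on a finger pad.
Only numpy, scipy, OpenCV 4.12 (cv2) and the standard library are available. Lean on these libraries where they do the work, as an engineer would, in place of code of your own. Each camera call takes 0.05 s, during which the arm holds its last target. There are 200 camera calls.

TASK

Take the steel drip tray out of its holder and set it down flat in the middle of the chopping board. It is hooked in: its front wall stands behind a lip and its ears lie under two catches, and nobody has measured how high lip and catches are set, so ease the front up, tilting the tray back with its rear still down, until the ears just touch the catches, let it down a hair, and draw it out over the lip without forcing anything. Leave the other things where they are.

Things in the scene. Friction and masses are not known exactly. Their poses are not given: they have to be found in the camera images.
- drip_tray: Loose open steel drip tray with a grating inside, 120 (x) x 84 (y) x 34 mm high, 120 to 260 g. Origin: centre of its underside; z up; its front, with the handle, looks along its -x (roughly to the robot). A tongue (30 mm wide, z 8 to 13 mm) sticks 16 mm out of its rear wall.
- tray_handle (a point): Middle of the tray's handle, at x -108, z 27 mm in the tray's frame: a black upright fin 12 mm thick (y), 42 mm long (x), z 8 to 46 mm, pinched across y from above; room at both sides. It hangs from an arm (16 mm wide, z 29 to 36 mm) that runs from the front wall forward over the lip.
- tray_ears (a point): Point midway between the tray's two ears, at x -58, y 0, z 34 mm in its frame, level with their tops. Ears: flat steel tabs at both sides of the front, x -70 to -46 mm, z 28 to 34 mm, reaching out to y = +-56 mm. They lie loosely under the catches.
- tray_rear (a point): Middle of the tray's rear lower edge, at x 60, y 0, z 0 mm in its frame: the tray tilts back about this edge, which stays at the holder's floor while the front goes up. Carry it about 1 mm clear of the floor: pressed down there while the ears meet the catches, the tray wedges, and the forces at both ends add up although the wrist feels only their difference.
- holder: Fixed holder in which the tray stands: at the start both origins lie one above the other (to 1.5 mm) with like axes. Grey base 153 x 164 mm, floor 8 mm above the worktop. Origin: on the worktop under the tray's centre; z up, front along -x. Two side cheeks (y +-72 to +-78 mm, top 72 mm; keeper up to 80 mm) carry the keeper. Over about 20 N between tray and holder counts as forcing.
- lip_foot (a point): Point fixed to the holder's floor (not to the keeper) under the lip, at x -68, z 8 mm in its frame. Above it the rigid steel keeper, set anew each time, height unreported: its lip (5 mm thick, across the whole front) has its top anywhere 5 to 27 mm above this point; the front wall of the tray, 6 mm behind it, must rise above that.
- catches (a point): Point fixed to the holder's floor midway between the catches, at x -56, z 8 mm in its frame. The two catches belong to the keeper: x -60 to -52 mm, |y| over 46 mm, 6 mm thick, underside always 36.5 mm above the lip's top, so 41 to 64 mm above this point. Between lip and catches the front of the tray has 2.5 mm of play.
- bracket (a point): Front edge of the holder's fixed rear bracket, at x 68, z 24 mm in its frame, 3 mm above the tray's tongue: the rear cannot be lifted further. Once the front is tilted above the lip and the tray has come some 35 mm forward along its own (sloping) -x, ears and tongue are out and it lifts away freely.
- board: Fixed white chopping board, 280 (x) x 440 (y) x 14 mm. Origin: centre of its underside, on the worktop. Its middle is free.
- dip_bowl: Small white bowl, 85 mm across, 40 mm high, on the far right corner of the board; origin at the centre of its underside. Leave alone.
- peeler: Yellow-handled peeler, 170 x 25 x 18 mm, lying near the right edge of the board; origin at the centre of its underside. Leave alone.
- mist_bottle: Small spray bottle, 42 mm across, 131 mm high, standing to the left of the holder; origin at the centre of its underside. Leave alone.
Not all that is in view belongs to the job. There is more than one size of the holder; the job needs the largest.

How it is judged (in metres and radians):
On the way, in this order (a step that is already met when the one before it is completed fails the run):
1. the tray is tilted back in the holder, its front raised, its rear still under the bracket (angle between drip_tray's own z axis and vertical above 0.03 rad and x of drip_tray in the frame of holder above -0.012 m), for 0.1 s.
2. the tray is drawn forward out of lip, catches and bracket (x of drip_tray in the frame of holder below -0.024 m), for 0.1 s.
At the end, for the whole second after the job is handed in: The tray rests flat (within 0.06 rad), upright and still on the chopping board, its centre within 70 mm of the board's middle along the short side and 100 mm along the long side, released (x of drip_tray in the frame of board between -0.07 and 0.07 m and y of drip_tray in the frame of board between -0.1 and 0.1 m and z of drip_tray in the frame of board between 0.009 and 0.018 m and angle between drip_tray's own z axis and vertical below 0.06 rad and linear speed of drip_tray below 0.02 m/s and contact force between drip_tray and board above 0.3 N); the robot touches nothing.
It fails at once if the tray is forced against the holder (more than 20 N) (contact force between drip_tray and holder above 20 N).
It fails at once if the dip bowl is moved by more than 15 mm (distance of dip_bowl from where it was at the start of the episode above 0.015 m).
It fails at once if the peeler is moved by more than 15 mm (distance of peeler from where it was at the start of the episode above 0.015 m).
It fails at once if the spray bottle is moved by more than 15 mm (distance of mist_bottle from where it was at the start of the episode above 0.015 m).
It also fails if it takes over 58 s, if anything falls off the work surface, if the arm or the gripper's body presses on something with over 40 N, if the wrist force passes 120 N, or if a joint passes its speed limit or range.

## Working session

There is one attempt and no reset: what is moved stays moved. The work goes in short steps, Python scripts to look and compute and a tool call to move; the robot and the scene stay as the last step left them, time stands still between calls to the robot, and variables do not carry over. Pictures are saved under pics/ and viewed, at most 10 in all, crops included, and the job is handed in when it is done.

Besides the shell and the picture viewer there is one more tool, called as name(argument=value, ...) on one line, values as JSON. step_arm: Moves the arm, as the interface text tells. Its arguments: {"type":"object","properties":{"commands":{"type":"string"},"newtons":{"type":"number"}},"required":["commands"]}

```bash
ls; mkdir -p pics
cat > h.py <<'E'
from rig import *
import numpy as np, cv2
from scipy.spatial.transform import Rotation as R
def save(cam,n):
    im=capture(cam); cv2.imwrite(f'pics/{n}.png',im[:,:,::-1]); return im
def ray(cam,px,m=None):
    m=m or camera_model(cam); K=np.array(m['mtx']); 
    d=np.array([(px[0]-K[0,2])/K[0,0],(px[1]-K[1,2])/K[1,1]]); u=d.copy()
    for _ in range(20): u=d/(1+m['k1']*(u@u))
    return np.array(m['eye'],float), np.array(m['rotation'])@np.r_[u,1]
def onz(cam,px,z,m=None):
    e,d=ray(cam,px,m); return e+d*(z-e[2])/d[2]
def proj(cam,P,m=None):
    m=m or camera_model(cam); K=np.array(m['mtx']); c=np.array(m['rotation']).T@(np.array(P)-np.array(m['eye']))
    u=c[:2]/c[2]; u=u*(1+m['k1']*(u@u)); return K[:2,:2]@u+K[:2,2]
E
python3 - <<'E'
from h import *
print(sense())
for c in ['scene','top']:
    m=camera_model(c); print(c,m); save(c,c+'0')
    for l in ['holder','drip_tray','tray_handle','lip_foot','catches','bracket','board','tray_ears']:
        print(l,[(np.round(d['xy'],1).tolist(),round(d['score'],2)) for d in spot_point(c,l)[:3]])
a=cv2.imread('pics/scene0.png')
E
```

```text
pics
{'time_s': 0.0, 'joints': array([ 1.07057236e+00,  3.13422831e-01,  1.49847996e+00, -1.16319889e-05,
        1.33102251e+00, -2.23391488e-01]), 'dq': array([ 0.00010963,  0.00019028, -0.00033149, -0.00074611,  0.00154681,
        0.00141598]), 'tau': array([-4.65994854e-04, -4.12248659e+01, -2.59759319e+01, -5.64023401e-05,
        3.91451642e-03,  2.84913887e-05]), 'eef_pos': array([143.37092446, 504.77604455, 247.73283579]), 'ee_rot': array([-2.30571449e-04,  1.37973271e-01,  9.90435729e-01, -6.25181238e-04]), 'force': array([ 0.0364447 , -0.1606224 ,  0.82824381]), 'wrist_torque': array([-0.00102941, -0.00673526,  0.0455166 ]), 'grip_force': 0.0, 'grip_width': 1.0014069618926487}
scene {'mtx': array([[610.8715507 ,   0.        , 307.94230246],
       [  0.        , 610.8715507 , 239.23617731],
       [  0.        ,   0.        ,   1.        ]]), 'k1': -0.03919288512623973, 'eye': array([-712.37160415, 1159.02580964,  814.87460343]), 'rotation': array([ 0.21322737, -0.33890546,  0.7648142 , -0.50471421])}
holder [([232.7, 315.7], 0.85), ([238.9, 276.3], 0.81)]
drip_tray [([234
[... 411 characters left out ...]
   , 316.34116892],
       [  0.        , 489.79070062, 242.63582307],
       [  0.        ,   0.        ,   1.        ]]), 'k1': -0.11991371687039944, 'eye': array([ 444.03113189,  -22.35906619, 1319.32305967]), 'rotation': array([ 0.02314662, -0.70539005,  0.70825625, -0.0161925 ])}
holder [([277.5, 291.0], 0.91), ([183.7, 274.3], 0.79)]
drip_tray [([231.9, 207.9], 0.55)]
tray_handle [([227.2, 245.8], 0.77)]
lip_foot [([230.0, 231.7], 0.97), ([176.1, 290.3], 0.95), ([276.8, 314.2], 0.85)]
catches [([178.5, 288.3], 0.88), ([231.7, 229.3], 0.73), ([277.7, 312.5], 0.7)]
bracket [([271.9, 279.9], 0.78), ([187.3, 259.3], 0.66), ([234.7, 185.5], 0.62)]
board [([425.3, 254.6], 0.94)]
tray_ears []
```

```bash
sed -i "s/np.array(m\['rotation'\])/Q(m)/g" h.py
cat >> h.py <<'E'
def Q(m): q=np.array(m['rotation']); return R.from_quat(q[[1,2,3,0]]).as_matrix()
E
python3 - <<'E'
from h import *
for l,p,z in [('tray',(231.9,207.9),8),('handle',(227.2,245.8),35),('lip',(230,231.7),8),('catch',(231.7,229.3),8),('brack',(234.7,185.5),24),('board',(425.3,254.6),0),('holder2',(277.5,291),0),('holder3',(183.7,274.3),0)]:
    print(l,onz('top',p,z).round(1))
for l,p,z in [('ears',(240.9,269.6),42),('brack',(222,258.3),24),('lip',(248.8,279.6),8),('tray',(234.1,270.9),8)]: print(l,onz('scene',p,z).round(1))
E
```

```text
tray [612.3 218.8   8. ]
handle [508.2 225.6  35. ]
lip [547.7 223.4   8. ]
catch [554.2 218.8   8. ]
brack [670.8 208.8  24. ]
board [ 483.9 -304.1    0. ]
holder2 [387.7  95.5   0. ]
holder3 [432.8 351.8   0. ]
ears [546.2 235.6  42. ]
brack [673.7 210.9  24. ]
lip [535.4 216.8   8. ]
tray [607.7 215.3   8. ]
```

View pics/top0.png

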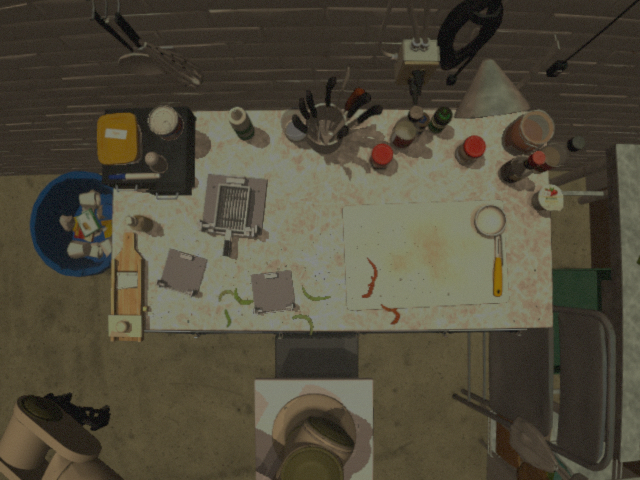

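View pics/scene0.png

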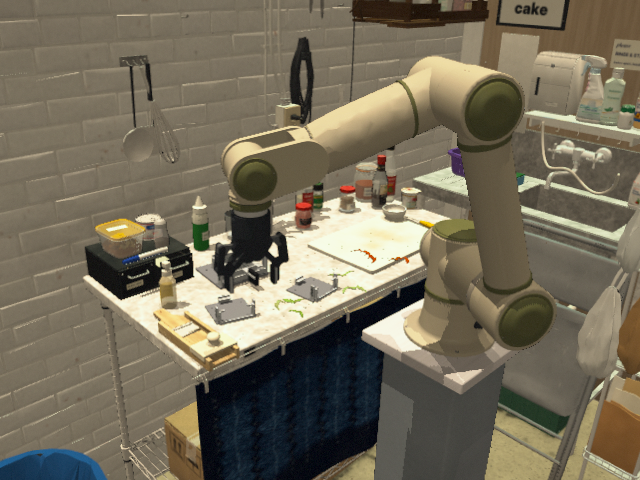

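step_arm(commands="1 -40 -17.6 0 0 0 -0.178;1 -40 -17.6 0 0 0 -0.178;1 -40 -17.6 0 0 0 -0.178;1 -40 -17.6 0 0 0 -0.178;1 -40 -17.6 0 0 0 -0.178;1 -40 -17.6 0 0 0 -0.178;1 -40 -17.6 0 0 0 -0.178;1 -40 -17.6 0 0 0 -0.178;1 -40 -17.6 0 0 0 -0.178;1 -40 -17.6 0 0 0 -0.178;1 -40 -17.6 0 0 0 -0.178;1 -40 -17.6 0 0 0 -0.178;1 -40 -17.6 0 0 0 -0.178;1 -40 -17.6 0 0 0 -0.178")

```text
time_s: 2.07
eef_pos: [479.6, 226.8, 248.3]
ee_rot: [-0.0, 0.049, 0.999, 0.0]
force: [-0.0, -0.1, -0.2]
grip_width: 1.004
grip_force: 0.0
```

Run:
```python
from h import *
s=sense();print(s['time_s'],s['eef_pos'],s['ee_rot'],s['dq'])
for c in ['wrist','scene']:
    m=camera_model(c); print(m['eye'],Q(m)); save(c,c+'1')
    for l,z in [('holder',0),('drip_tray',8),('tray_handle',35),('tray_ears',42),('tray_rear',8),('lip_foot',8),('catches',8),('bracket',24)]:
        print(l,[(np.round(d['xy'],1).tolist(),round(d['score'],2),onz(c,d['xy'],z,m).round(1)) for d in spot_point(c,l)[:3]])
```

```text
2.0667 [479.63970508 226.8190983  248.25066507] [-2.20032293e-04  4.92175855e-02  9.98788054e-01  5.80496898e-05] [ 0.01894871 -0.01024762  0.00608076 -0.00112037 -0.00047551 -0.00016735]
[412.39658904 232.7229981  373.01522034] [[ 9.73768690e-02  9.59923926e-01  2.62799928e-01]
 [ 9.95247570e-01 -9.38838586e-02 -2.58475341e-02]
 [-1.38995137e-04  2.64067942e-01 -9.64504071e-01]]
holder [([437.9, 149.0], 0.68, array([429.4, 351.9,   0. ])), ([316.6, 269.1], 0.23, array([543.6, 219.2,   0. ]))]
drip_tray [([316.8, 325.7], 0.83, array([607.2, 213.2,   8. ])), ([318.6, 238.1], 0.72, array([507. , 224.9,   8. ]))]
tray_handle [([320.0, 240.3], 0.79, array([502.3, 226.6,  35. ]))]
tray_ears [([317.8, 293.9], 0.56, array([554.7, 219.4,  42. ]))]
tray_rear [([315.8, 373.5], 0.97, array([668.1, 206.1,   8. ]))]
lip_foot [([169.8, 68.3], 0.94, array([332.7, 104. ,   8. ])), ([454.6, 98.9], 0.85, array([384.8, 365.3,   8. ])), ([316.7, 268.7], 0.76, array([540.4, 219.6,   8. ]))]
catches [([452.1, 111.0], 0.9, array([395.3, 363. ,   8. ])), ([316.4, 278.6], 0.84, array([551.5, 218.2,   8. ])),
[... 579 characters left out ...]
[([255.1, 275.5], 0.74, array([501.9, 219.7,  35. ]))]
tray_ears [([243.5, 264.4], 0.6, array([568.2, 209.7,  42. ])), ([379.2, 243.3], 0.57, array([ 411. , -202.4,   42. ]))]
tray_rear [([220.4, 264.1], 0.87, array([671.6, 219.1,   8. ]))]
lip_foot [([246.9, 279.8], 0.97, array([537.9, 221.7,   8. ])), ([236.7, 319.9], 0.88, array([379.9, 375.7,   8. ])), ([325.3, 295.7], 0.56, array([323. , 118.1,   8. ]))]
catches [([322.2, 294.0], 0.65, array([335.5, 117.8,   8. ])), ([246.2, 273.7], 0.63, array([570. , 199.6,   8. ])), ([237.2, 314.2], 0.57, array([401.7, 357.9,   8. ]))]
bracket [([224.4, 301.4], 0.95, array([454.2, 359.6,  24. ])), ([304.9, 279.9], 0.91, array([406. , 117.9,  24. ]))]
```

View pics/wrist1.png

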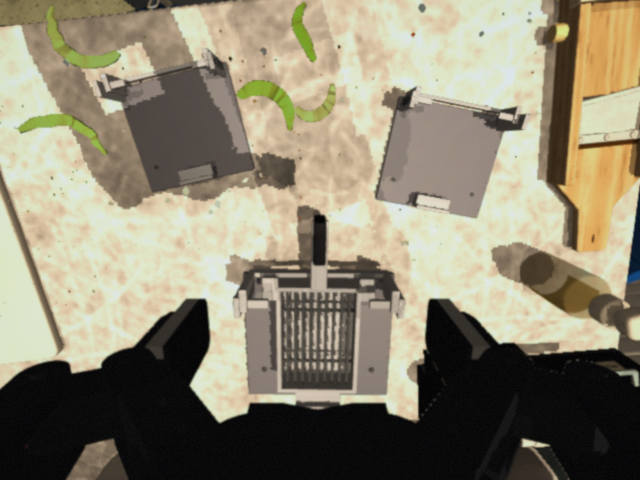

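step_arm(commands="0.6 -2.1 0 15.8 0 0 0;0.6 -2.1 0 15.8 0 0 0;0.6 -2.1 0 15.8 0 0 0;0.6 -2.1 0 15.8 0 0 0;0.6 -2.1 0 15.8 0 0 0;0.6 -2.1 0 15.8 0 0 0;0.6 -2.1 0 15.8 0 0 0")

```text
time_s: 3.55
eef_pos: [502.0, 224.6, 92.5]
ee_rot: [0.001, 0.049, 0.999, 0.0]
force: [0.3, -0.1, -0.4]
grip_width: 0.597
grip_force: 0.0
```

Run:
```python
from h import *
s=sense();print(s['time_s'],s['eef_pos'],s['ee_rot'],s['force'],s['dq'])
c='wrist'
m=camera_model(c); print(m['eye']); save(c,c+'2')
for l,z in [('tray_handle',35),('lip_foot',8),('tray_ears',42),('tray_rear',8),('catches',8)]:
  print(l,[(np.round(d['xy'],1).tolist(),round(d['score'],2),onz(c,d['xy'],z,m).round(1)) for d in spot_point(c,l)[:2]])
t=s['eef_pos']
for dz in (17,0,-36): print(dz,proj(c,t-[0,0,dz],m))
```

```text
3.55 [502.00743773 224.64673604  92.52197981] [1.47700575e-03 4.93304176e-02 9.98781338e-01 4.08277044e-04] [ 0.25585897 -0.0640936  -0.44588804] [ 0.00111487 -0.02259035 -0.00541057  0.00086311 -0.00837258 -0.00038934]
[434.32766265 230.48973918 217.09104434]
tray_handle [([320.6, 272.5], 0.76, array([501.2, 225.9,  35. ]))]
lip_foot [([569.8, 20.8], 0.85, array([387.7, 364.8,   8. ]))]
tray_ears [([320.8, 364.1], 0.77, array([552.2, 221.1,  42. ]))]
tray_rear []
catches [([560.9, 39.2], 0.88, array([395.8, 361. ,   8. ])), ([321.2, 365.0], 0.54, array([575.8, 219.4,   8. ]))]
17 [318.78421007 307.41346985]
0 [319.00688722 327.00332763]
-36 [319.71196179 389.01611992]
```

View pics/wrist2.png

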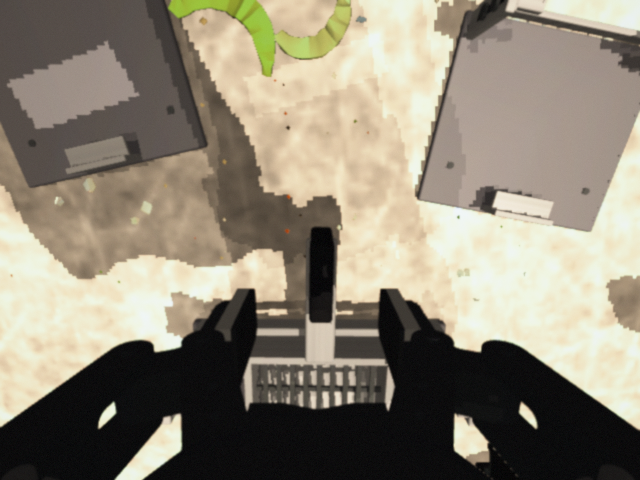

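step_arm(commands="0.6 0 0.08 3 0 0 0;0.6 0 0.08 5.3 0 0 0;0.6 0 0.08 5.3 0 0 0;0.6 0 0.08 5.3 0 0 0;0.6 0 0.08 5.3 0 0 0;0.6 0 0.08 5.3 0 0 0")

```text
time_s: 4.35
eef_pos: [502.0, 225.3, 39.0]
ee_rot: [0.001, 0.049, 0.999, 0.0]
force: [-0.8, 0.2, -0.9]
grip_width: 0.601
grip_force: 0.0
```

step_arm(commands="0.3 0 0 0 0 0 0;0.2 0 0 0 0 0 0;0.15 0 0 0 0 0 0;0.1 0 0 0 0 0 0;0 0 0 0 0 0 0;0 0 0 0 0 0 0", newtons=40)

```text
time_s: 4.85
eef_pos: [501.2, 225.2, 37.6]
ee_rot: [0.0, 0.049, 0.999, 0.0]
force: [-2.0, -0.1, 4.0]
grip_width: 0.174
grip_force: 40.2
```

Run:
```python
from h import *
s=sense();print(s)
```

```text
{'time_s': 4.85, 'joints': array([ 2.08995292e-01,  6.19544729e-01,  1.64000829e+00,  8.66011861e-05,
        8.81760071e-01, -1.26305292e+00]), 'dq': array([-0.00093598,  0.00146944,  0.00016708,  0.0004434 , -0.00137696,
       -0.00125604]), 'tau': array([-3.73500567e-01, -4.62667429e+01, -1.90752447e+01, -7.13871676e-02,
       -2.76651476e-01, -2.16196611e-02]), 'eef_pos': array([501.19893209, 225.2037235 ,  37.57571897]), 'ee_rot': array([1.26600974e-04, 4.93814913e-02, 9.98779980e-01, 6.80309987e-05]), 'force': array([-2.04342734, -0.08022564,  4.03095699]), 'wrist_torque': array([ 0.00769742,  0.13223781, -0.03086793]), 'grip_force': 40.215396881103516, 'grip_width': 0.17416341428692786}
```

step_arm(commands="0 0 0 0 0 0 0;0 0 0 0 0 0 0;0 0 0 -0.1 0 0 0;0 0 0 -0.2 0 0 0;0 0 0 -0.2 0 0 0;0 0 0 -0.2 0 0 0;0 0 0 -0.2 0 0 0", newtons=110)

```text
time_s: 5.43
eef_pos: [501.0, 225.1, 39.1]
ee_rot: [-0.0, 0.049, 0.999, -0.0]
force: [-0.6, 0.3, -0.5]
grip_width: 0.16
grip_force: 107.3
```

```bash
cat > st.py <<'E'
from h import *
s=sense();q=s['ee_rot'];r=R.from_quat(np.array(q)[[1,2,3,0]])
M=r.as_matrix()
print(round(s['time_s'],2),s['eef_pos'].round(2),'tilt',round(np.arctan2(-M[0,2],-M[2,2]),4),'ax',M[:,0].round(4),'F',s['force'].round(2),'T',s['wrist_torque'].round(3),s['grip_force'],s['dq'].round(3).max())
E
python3 st.py
```

```text
5.43 [500.98 225.09  39.05] tilt 0.0005 ax [-9.951e-01  9.860e-02  5.000e-04] F [-0.62  0.33 -0.5 ] T [ 0.029 -0.005 -0.02 ] 107.25535154342651 0.001
```

step_arm(commands="0 0 0 -0.08 0 0 0;0 0 0 -0.08 0 0 0;0 0 0 -0.08 0 0 0;0 0 0 -0.08 0 0 0;0 0 0 -0.08 0 0 0")

```text
time_s: 5.85
eef_pos: [501.1, 225.1, 40.0]
ee_rot: [-0.0, 0.049, 0.999, -0.0]
force: [-0.3, 0.3, -1.8]
grip_width: 0.16
grip_force: 107.3
```

```bash
python3 st.py
```

```text
5.85 [501.08 225.1   40.04] tilt 0.0002 ax [-9.951e-01  9.870e-02  2.000e-04] F [-0.35  0.26 -1.85] T [0.007 0.048 0.007] 107.25442886352539 0.001
```

step_arm(commands="0 -0.036 0 -0.2 0 0.012 0;0 -0.077 0 -0.4 0 0.024 0;0 -0.115 0 -0.586 0 0.035 0;0 -0.115 0 -0.586 0 0.035 0;0 -0.115 0 -0.586 0 0.035 0;0 -0.115 0 -0.586 0 0.035 0;0 -0.115 0 -0.586 0 0.035 0")

```text
time_s: 6.43
eef_pos: [502.2, 225.0, 45.9]
ee_rot: [-0.018, 0.049, 0.999, 0.001]
force: [-0.1, -0.7, -1.2]
grip_width: 0.159
grip_force: 107.3
```

```bash
python3 st.py
```

```text
6.43 [502.17 225.01  45.87] tilt 0.035 ax [-0.9945  0.0986  0.0352] F [-0.15 -0.65 -1.19] T [ 0.     0.095 -0.004] 107.2610878944397 0.001
```

step_arm(commands="0 -0.018 0 -0.1 0 0.006 0;0 -0.036 0 -0.2 0 0.012 0;0 -0.036 0 -0.2 0 0.012 0;0 -0.036 0 -0.2 0 0.012 0;0 -0.036 0 -0.2 0 0.012 0")

```text
time_s: 6.85
eef_pos: [502.7, 225.0, 47.9]
ee_rot: [-0.023, 0.049, 0.999, 0.001]
force: [-0.3, -0.4, -0.4]
grip_width: 0.157
grip_force: 107.3
```

```bash
python3 st.py
python3 - <<'E'
from h import *
im=save('wrist','w3'); cv2.imwrite('pics/w3c.png',cv2.resize(im[230:430,140:500,::-1],(720,400)))
print(camera_model('wrist'))
E
```

```text
6.85 [502.68 224.98  47.9 ] tilt 0.0468 ax [-0.994   0.0985  0.047 ] F [-0.25 -0.4  -0.37] T [0.029 0.074 0.035] 107.25997924804688 0.003
{'mtx': array([[362.15151019,   0.        , 317.17420537],
       [  0.        , 362.15151019, 242.73664346],
       [  0.        ,   0.        ,   1.        ]]), 'k1': 0.00528474621779469, 'eye': array([441.32508927, 230.31705149, 175.65186453]), 'rotation': array([0.08165887, 0.73631377, 0.66762299, 0.0738471 ])}
```

View pics/w3c.png

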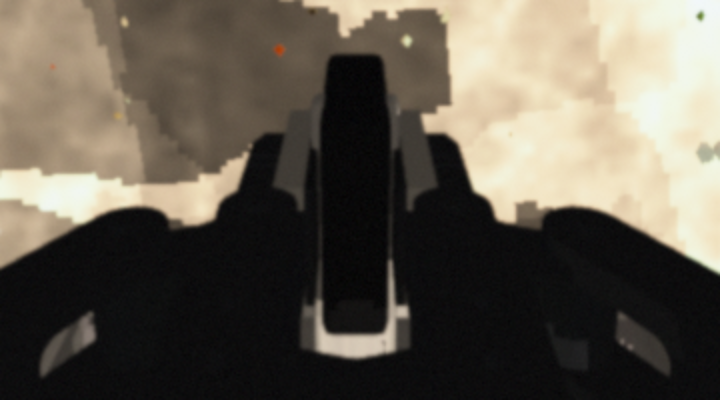

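Run:
```python
import cv2
im=cv2.imread('pics/wrist1.png'); cv2.imwrite('pics/w1c.png',cv2.resize(im[255:335,225:415],(760,320),interpolation=cv2.INTER_CUBIC))
```

```text
(no output)
```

View pics/w1c.png

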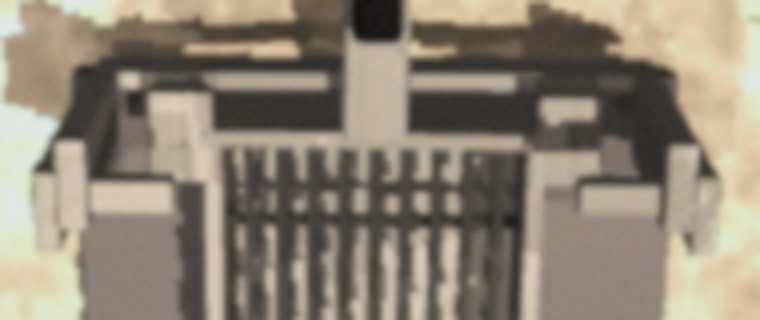

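step_arm(commands="0 -0.032 0 -0.168 0 0.01 0;0 -0.064 0 -0.336 0 0.02 0;0 -0.064 0 -0.336 0 0.02 0;0 -0.064 0 -0.336 0 0.02 0;0 -0.064 0 -0.336 0 0.02 0")

```text
time_s: 7.32
eef_pos: [503.5, 224.9, 51.2]
ee_rot: [-0.033, 0.049, 0.998, 0.002]
force: [0.1, -0.6, -1.5]
grip_width: 0.155
grip_force: 107.3
```

step_arm(commands="0 -0.032 0 -0.168 0 0.01 0;0 -0.064 0 -0.336 0 0.02 0;0 -0.064 0 -0.336 0 0.02 0;0 -0.064 0 -0.336 0 0.02 0;0 -0.064 0 -0.336 0 0.02 0")

```text
time_s: 7.73
eef_pos: [504.3, 224.8, 54.5]
ee_rot: [-0.043, 0.049, 0.998, 0.002]
force: [0.6, -0.6, -1.8]
grip_width: 0.155
grip_force: 107.3
```

```bash
python3 st.py
```

```text
7.73 [504.33 224.79  54.54] tilt 0.0867 ax [-0.9914  0.0983  0.087 ] F [ 0.57 -0.62 -1.79] T [-0.014  0.029  0.022] 107.26480722427368 0.003
```

step_arm(commands="0 -0.032 0 -0.168 0 0.01 0;0 -0.064 0 -0.336 0 0.02 0;0 -0.064 0 -0.336 0 0.02 0;0 -0.064 0 -0.336 0 0.02 0;0 -0.064 0 -0.336 0 0.02 0")

```text
time_s: 8.15
eef_pos: [505.3, 224.7, 57.8]
ee_rot: [-0.053, 0.049, 0.997, 0.003]
force: [-0.0, 0.2, -1.2]
grip_width: 0.156
grip_force: 107.3
```

step_arm(commands="0 -0.022 0 -0.118 0 0.007 0;0 -0.044 0 -0.235 0 0.014 0;0 -0.044 0 -0.235 0 0.014 0;0 -0.044 0 -0.235 0 0.014 0;0 -0.044 0 -0.235 0 0.014 0")

```text
time_s: 8.57
eef_pos: [506.0, 224.6, 60.1]
ee_rot: [-0.06, 0.049, 0.997, 0.003]
force: [-0.3, 0.2, -0.8]
grip_width: 0.16
grip_force: 107.3
```

step_arm(commands="0 -0.022 0 -0.118 0 0.007 0;0 -0.044 0 -0.235 0 0.014 0;0 -0.044 0 -0.235 0 0.014 0;0 -0.044 0 -0.235 0 0.014 0;0 -0.044 0 -0.235 0 0.014 0")

```text
time_s: 8.98
eef_pos: [506.7, 224.6, 62.4]
ee_rot: [-0.067, 0.049, 0.997, 0.003]
force: [0.2, 0.1, -0.5]
grip_width: 0.159
grip_force: 107.3
```

```bash
python3 st.py
```

```text
8.98 [506.7  224.57  62.4 ] tilt 0.1344 ax [-0.9861  0.0978  0.1346] F [ 0.21  0.13 -0.46] T [ 0.071  0.063 -0.036] 107.26644515991211 0.002
```

step_arm(commands="0 -0.022 0 -0.14 0 0.007 0;0 -0.044 0 -0.265 0 0.014 0;0 -0.044 0 -0.265 0 0.014 0;0 -0.044 0 -0.265 0 0.014 0;0 -0.044 0 -0.265 0 0.014 0")

```text
time_s: 9.4
eef_pos: [507.5, 224.5, 65.0]
ee_rot: [-0.074, 0.049, 0.996, 0.004]
force: [-0.0, -0.1, -1.7]
grip_width: 0.158
grip_force: 107.3
```

```bash
python3 st.py
```

```text
9.4 [507.47 224.5   64.97] tilt 0.1483 ax [-0.9841  0.0975  0.1485] F [-0.02 -0.13 -1.67] T [ 0.025  0.029 -0.039] 107.26624488830566 0.003
```

step_arm(commands="0 -0.022 0 -0.118 0 0.007 0;0 -0.044 0 -0.235 0 0.014 0;0 -0.044 0 -0.235 0 0.014 0;0 -0.044 0 -0.235 0 0.014 0;0 -0.044 0 -0.235 0 0.014 0")

```text
time_s: 9.82
eef_pos: [508.2, 224.4, 67.2]
ee_rot: [-0.081, 0.049, 0.995, 0.004]
force: [-0.3, 0.6, -1.1]
grip_width: 0.156
grip_force: 107.3
```

```bash
python3 st.py
```

```text
9.82 [508.24 224.4   67.22] tilt 0.1623 ax [-0.9819  0.0974  0.1623] F [-0.33  0.59 -1.13] T [-0.038 -0.042 -0.028] 107.26861953735352 0.002
```

step_arm(commands="0 -0.016 0 -0.084 0 0.005 0;0 -0.032 0 -0.168 0 0.01 0;0 -0.032 0 -0.168 0 0.01 0;0 -0.032 0 -0.168 0 0.01 0;0 -0.032 0 -0.168 0 0.01 0")

```text
time_s: 10.23
eef_pos: [508.8, 224.4, 68.8]
ee_rot: [-0.086, 0.049, 0.995, 0.004]
force: [-0.0, 0.4, -1.4]
grip_width: 0.151
grip_force: 107.3
```

```bash
python3 st.py
```

```text
10.23 [508.82 224.37  68.83] tilt 0.1723 ax [-0.9802  0.0972  0.1722] F [-0.02  0.4  -1.4 ] T [ 0.007 -0.003  0.034] 107.26834058761597 0.003
```

step_arm(commands="0 -0.016 0 -0.084 0 0.005 0;0 -0.032 0 -0.168 0 0.01 0;0 -0.032 0 -0.168 0 0.01 0;0 -0.032 0 -0.168 0 0.01 0;0 -0.032 0 -0.168 0 0.01 0")

```text
time_s: 10.65
eef_pos: [509.1, 224.3, 70.2]
ee_rot: [-0.092, 0.049, 0.995, 0.004]
force: [-2.0, 1.0, -4.0]
grip_width: 0.156
grip_force: 107.7
```

```bash
python3 st.py
```

```text
10.65 [509.15 224.34  70.25] tilt 0.183 ax [-0.9784  0.097   0.1828] F [-2.02  1.   -3.99] T [ 0.094  0.171 -0.035] 107.68516302108765 0.002
```

step_arm(commands="0 0.017 0 0.09 0 -0.0055 0;0 0.034 0 0.185 0 -0.011 0;0 0.034 0 0.185 0 -0.011 0;0 0.034 0 0.185 0 -0.011 0;0 0.034 0 0.185 0 -0.011 0")

```text
time_s: 11.07
eef_pos: [509.0, 224.4, 68.9]
ee_rot: [-0.086, 0.049, 0.995, 0.004]
force: [0.8, -0.9, -1.0]
grip_width: 0.157
grip_force: 108.0
```

```bash
python3 st.py
```

```text
11.07 [508.95 224.37  68.9 ] tilt 0.1706 ax [-0.9805  0.0972  0.1706] F [ 0.79 -0.86 -0.97] T [ 0.033 -0.037 -0.028] 108.00666332244873 0.002
```

step_arm(commands="0 0.2 0 0 0 0 0;0 0.4 0 0 0 0 0;0 0.6 0 0 0 0 0;0 0.8 0 0 0 0 0;0 0.8 0 0 0 0 0;0 0.8 0 0 0 0 0")

```text
time_s: 11.57
eef_pos: [500.9, 225.2, 70.2]
ee_rot: [-0.086, 0.049, 0.995, 0.004]
force: [-0.4, -1.0, -0.7]
grip_width: 0.158
grip_force: 108.0
```

```bash
python3 st.py
```

```text
11.57 [500.88 225.18  70.17] tilt 0.1711 ax [-0.9805  0.0971  0.171 ] F [-0.42 -1.03 -0.73] T [-0.047  0.026  0.027] 108.00641655921936 0.002
```

Free. Continue along the slope.

step_arm(commands="0 0.3 0 0 0 0 0;0 0.6 0 0 0 0 0;0 0.9 0 0 0 0 0;0 1.2 0 0 0 0 0;0 1.2 0 0 0 0 0;0 1.2 0 0 0 0 0")

```text
time_s: 12.07
eef_pos: [489.1, 226.4, 72.3]
ee_rot: [-0.086, 0.049, 0.995, 0.004]
force: [0.1, -0.1, -1.0]
grip_width: 0.157
grip_force: 108.0
```

```bash
python3 st.py
```

```text
12.07 [489.1  226.35  72.25] tilt 0.171 ax [-0.9805  0.0971  0.171 ] F [ 0.09 -0.13 -1.01] T [-0.008 -0.046  0.013] 108.00493240356445 0.005
```

step_arm(commands="0 0.4 0 0 0 0 0;0 0.8 0 0 0 0 0;0 1.2 0 0 0 0 0;0 1.6 0 0 0 0 0;0 2.0 0 0 0 0 0;0 2.4 0 0 0 0 0;0 2.4 0 0 0 0 0;0 2.4 0 0 0 0 0")

```text
time_s: 12.73
eef_pos: [465.6, 228.7, 76.4]
ee_rot: [-0.086, 0.049, 0.995, 0.004]
force: [0.6, 0.5, -1.5]
grip_width: 0.156
grip_force: 108.0
```

```bash
python3 st.py
```

```text
12.73 [465.57 228.69  76.36] tilt 0.171 ax [-0.9805  0.0971  0.1709] F [ 0.58  0.47 -1.46] T [-0.022 -0.047 -0.051] 108.00177097320557 0.007
```

step_arm(commands="0 0.26 0 -1.5 0 0 0;0 0.52 0 -3 0 0 0;0 0.78 0 -4.5 0 0 0;0 1.04 0 -6 0 0 0;0 1.3 0 -7.5 0 0 0;0 1.54 0 -8.9 0 0 0;0 1.54 0 -8.9 0 -0.05 0;0 1.54 0 -8.9 0 -0.1 0;0 1.54 0 -8.9 0 -0.15 0;0 1.54 0 -8.9 0 -0.171 0;0 1.54 0 -8.9 0 -0.171 0;0 1.54 0 -8.9 0 -0.171 0")

```text
time_s: 13.73
eef_pos: [465.7, 228.7, 166.6]
ee_rot: [-0.001, 0.049, 0.999, 0.0]
force: [-0.4, -0.9, -1.3]
grip_width: 0.155
grip_force: 108.0
```

```bash
python3 st.py
python3 - <<'E'
from h import *
save('scene','s4')
e=sense()['eef_pos']; d=np.array([377-e[0],-293-e[1],0]); s=sense();q=s['ee_rot'];M=R.from_quat(np.array(q)[[1,2,3,0]]).as_matrix(); print(M.T@d)
capture('top'); print([(d['xy'],onz('top',d['xy'],0)) for d in spot_point('top','board')][:1])
E
```

```text
13.73 [465.72 228.65 166.64] tilt 0.002 ax [-0.9951  0.0986  0.002 ] F [-0.45 -0.88 -1.25] T [0.014 0.122 0.016] 107.99402117729187 0.01
[ 3.69503610e+01 -5.27830605e+02  8.31417444e-02]
[([426.1, 254.0], array([ 485.46962217, -306.32056365,    0.        ]))]
```

View pics/s4.png

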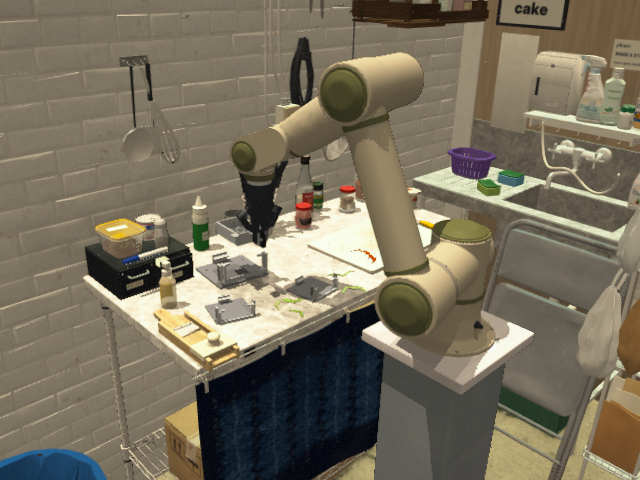

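step_arm(commands="0 0.2 -2 0 0 0 0;0 0.4 -5 0 0 0 0;0 0.6 -8.5 0 0 0 0;0 0.8 -12 0 0 0 0;0 1.1 -15.5 0 0 0 0;0 1.4 -19 0 0 0 0;0 1.6 -22.5 0 0 0 0;0 1.8 -26 0 0 0 0;0 2.1 -29.5 0 0 0 0;0 2.4 -33 0 0 0 0;0 2.6 -36.5 0 0 0 0;0 2.8 -40 0 0 0 0;0 3 -43.5 0 0 0 0;0 3.3 -47 0 0 0 0;0 3.5 -50 0 0 0 0;0 3.7 -52 0 0 0 0;0 3.7 -52.8 0 0 0 0;0 3.7 -52.8 0 0 0 0;0 3.7 -52.8 0 0 0 0")

```text
time_s: 15.47
eef_pos: [376.8, -292.6, 166.4]
ee_rot: [-0.001, 0.05, 0.999, 0.0]
force: [0.1, 0.4, -1.4]
grip_width: 0.158
grip_force: 108.0
```

```bash
python3 st.py;  python3 - <<'E'
from h import *
save('top','t5')
for l in ['drip_tray','tray_handle','board']: print(l,[(d['xy'],d['score']) for d in spot_point('top',l)[:2]])
E
```

```text
15.47 [ 376.84 -292.62  166.38] tilt 0.0014 ax [-0.9951  0.0989  0.0015] F [ 0.08  0.42 -1.44] T [0.012 0.121 0.003] 107.99557685852051 0.024
drip_tray [([435.2, 252.7], 0.9), ([235.3, 208.5], 0.34)]
tray_handle []
board [([424.0, 249.9], 0.66)]
```

View pics/t5.png

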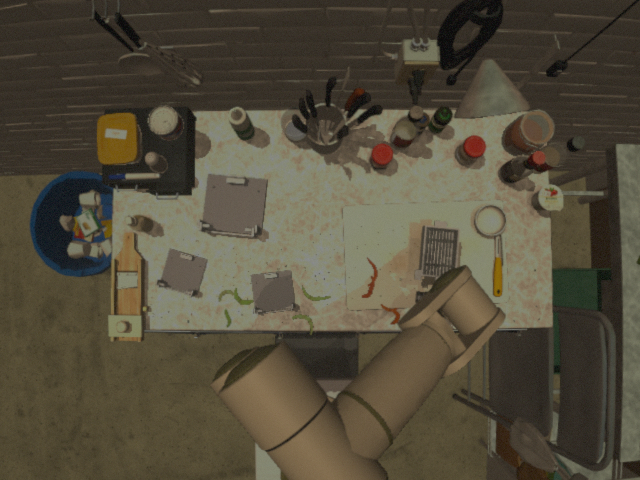

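step_arm(commands="0 0 0 2 0 0 0;0 0 0 4.5 0 0 0;0 0 0 7 0 0 0;0 0 0 9 0 0 0;0 0 0 10.5 0 0 0;0 0 0 11.4 0 0 0;0 0 0 11.8 0 0 0;0 0 0 11.9 0 0 0;0 0 0 11.9 0 0 0;0 0 0 11.9 0 0 0;0 0 0 11.9 0 0 0")

```text
time_s: 16.58
eef_pos: [377.0, -293.4, 48.4]
ee_rot: [0.0, 0.049, 0.999, -0.001]
force: [0.2, -0.7, -1.0]
grip_width: 0.16
grip_force: 108.0
```

```bash
python3 st.py
```

```text
16.58 [ 377.   -293.42   48.37] tilt 0.0 ax [-9.951e-01  9.860e-02 -1.000e-04] F [ 0.18 -0.72 -1.03] T [0.031 0.112 0.004] 108.01116228103638 0.003
```

step_arm(commands="0 0 0 0.1 0 0 0;0 0 0 0.2 0 0 0;0 0 0 0.3 0 0 0;0 0 0 0.35 0 0 0;0 0 0 0.35 0 0 0;0 0 0 0.35 0 0 0;0 0 0 0.35 0 0 0")

```text
time_s: 17.17
eef_pos: [376.7, -293.2, 44.1]
ee_rot: [-0.0, 0.049, 0.999, -0.0]
force: [-0.8, 0.0, -0.1]
grip_width: 0.159
grip_force: 108.1
```

```bash
python3 st.py
```

```text
17.17 [ 376.69 -293.16   44.14] tilt 0.0009 ax [-9.951e-01  9.870e-02  9.000e-04] F [-0.77  0.04 -0.07] T [0.001 0.06  0.013] 108.09544444084167 0.001
```

step_arm(commands="0 0 0 0.06 0 0 0;0 0 0 0.06 0 0 0;0 0 0 0.06 0 0 0;0.2 0 0 0.06 0 0 0;0.3 0 0 0.06 0 0 0;0.5 0 0 0.06 0 0 0;0.5 0 0 0.06 0 0 0;0.5 0 0 0.06 0 0 0;0.5 0 0 0.06 0 0 0")

```text
time_s: 17.92
eef_pos: [376.7, -293.1, 43.5]
ee_rot: [-0.0, 0.049, 0.999, 0.0]
force: [0.9, 0.3, -0.5]
grip_width: 0.5
grip_force: 0.0
```

step_arm(commands="0.5 0 0 -1 0 0 0;0.5 0 0 -3 0 0 0;0.5 0 0 -6 0 0 0;0.5 0 0 -9 0 0 0;0.5 0 0 -12 0 0 0;0.5 0 0 -14 0 0 0;0.5 0 0 -14 0 0 0;0.5 0 0 -14 0 0 0")

```text
time_s: 18.58
eef_pos: [377.0, -293.3, 184.7]
ee_rot: [0.0, 0.049, 0.999, -0.001]
force: [-0.4, -0.3, -0.5]
grip_width: 0.497
grip_force: 0.0
```

```bash
python3 st.py
python3 - <<'E'
from h import *
save('wrist','w6'); m=camera_model('wrist')
for l,z in [('drip_tray',14),('tray_handle',41),('tray_rear',14)]: print(l,[(d['score'],onz('wrist',d['xy'],z,m)) for d in spot_point('wrist',l)[:1]])
E
```

```text
18.58 [ 376.97 -293.27  184.69] tilt -0.0005 ax [-9.951e-01  9.860e-02 -6.000e-04] F [-0.36 -0.29 -0.45] T [-0.014 -0.049 -0.003] 0.0 0.038
drip_tray [(0.86, array([ 483.34341283, -300.89315607,   14.        ]))]
tray_handle [(0.83, array([ 374.81915445, -291.23090047,   41.        ]))]
tray_rear [(0.64, array([ 541.15328072, -312.54255536,   14.        ]))]
```

View pics/w6.png

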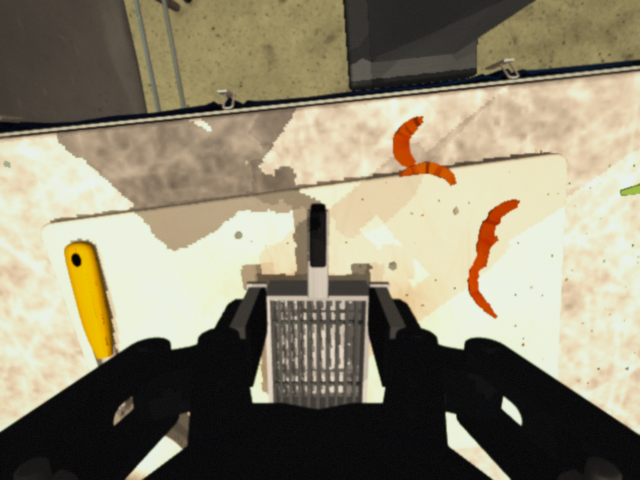

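The tray stands on the board at about (483, -301), with its handle at pixel (318, 235). It is level and released, and the peeler at pixel (90, 300) is undisturbed.

```bash
python3 -c "
from rig import *
print(finish_job())"
```

```text
the job is handed in; nothing more can be done
None
```

The drip tray came out of its holder without forcing (about 4 N at the wrist when the ears met the catches); it was set down and released within about 10 mm of the middle of the chopping board, and the job is handed in, with no verdict shown.

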